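# Unclamp the speaker ring and hang it on the hook

### The arm

A 7-joint arm with a two-finger parallel gripper is mounted at the origin on the work surface. World frame = base frame: x ahead of the robot, y to its left, z up, the work surface at z = 0. Lengths are in m, angles in rad, forces in N, time in s.
With the tool pointing down it reaches from about 0.4 to 0.85 m from the base axis. Payload 4.5 kg.
Tool frame: the origin (TCP) lies on the centre line of the jaws, within the pads' length; the fingertips stand 11 mm ahead of it and the grasp point (between the pads) lies 8 mm behind it; z points along the fingers, y is the line along which they close (so a half turn about z gives the same grasp; the last joint's range is limited). The gripper opens to 88 mm and grips with 3 to 60 N. Pads are 18 mm wide; open, the fingers measure 123 mm over their backs; the gripper's body (75 mm by 187 mm) begins 45 mm behind the grasp point.
Start: joints at [1.29, 0.689, -0.195, 1.565, 0.157, 0.902, -0.215], TCP at [0.194, -0.594, 0.25] pointing down, gripper open.
Joint ranges: [-3.01, 3.01], [-0.46, 2.08], [-1.47, 1.51], [0.13, 2.56], [-1, 4.14], [0.04, 2.09], [-2.66, 2.66]. Speed limits (rad/s): [2.57, 2.57, 3.14, 3.14, 3.14, 3.14, 3.14].

### API

Orientations are given as a unit quaternion [w, x, y, z].
In Python, from workcell import robot, cams, workorder gives the robot as it stands.
- The arm moves only by the tool play_rows, never from a script. Its argument "rows" is a list that holds one entry, the list of rows, each a list of 6 numbers: the shift along the tool's x, y, z in m, then the turn, a rotation vector about the tool's x, y, z in degrees. In form: [[[tx, ty, tz, wx, wy, wz], ...]]. A call has 1 to 12 rows; each row is the pose to reach, as a shift and turn from the pose commanded when the call began, along the tool's axes at that moment; what a row does not reach only later rows make up. A row lasts 1/8 s, in which the tool goes at most 62.5 mm and 10.7 degrees, less where a joint would pass 70% of its speed; a pose out of reach is approached as far as the arm can. A call with a gripper value outside its range is refused whole. "grip" is the opening, from 0 (shut) to 1 (fully open), set as the call begins (left out, the last holds). The fingers move at their own pace and stop on an object; "squeeze" is the grip in N (left out, the last holds). Time passes only in rows, so rows that repeat a pose let the fingers close. It gives the time, the measured TCP pose, the force, the opening and the grip force at its end, in the units of the state.
- robot.get_obs(): the state, without advancing time (a new reading comes with each control period).
- cams.snapshot(name): name is "side" or "top"; returns a dict with "frame" (480x640x3 uint8, blue, green, red), "mtx" (3x3 intrinsics, pixels), "R" (3x3) and "t" (3): a world point X has camera coordinates R X + t. Camera axes: x right, y down, z forward; pixel columns grow to the right and rows downward; lengths in m; the calibration is good to about 2 mm. A picture is of the moment at which its call begins. There is no depth.
- workorder.close_job(): hands the job in; it is judged then, once.
The state is a dict: "t": time; "q": joint angles; "qvel": joint speeds; "joint_efforts": joint torques, N m; "ee_pos": TCP position; "orientation": TCP orientation; "force": force on the tool from outside, world axes, zero at the start; "moment": the same for the moment, N m; "grip_width": finger opening in m; "grip_force": force on a finger pad.
Only numpy, scipy, OpenCV 4.12 (cv2) and the standard library are available. Lean on these libraries where they do the work, as an engineer would, in place of code of your own. Each camera call takes 0.05 s, during which the arm holds its last target. There are 200 camera calls.

### The job

The glue on the loudspeaker ring has set: open the swing clamp about a quarter turn counter-clockwise by its T-handle, lift the ring out of the leaning jig, and hang it on the red J-hook. Let go of it so that it hangs still and centred in the hook's low part, with the clamp left open, and do not shift the spool, jar, carton, brush or screwdriver.

Things in the scene. Friction and masses are not known exactly. Their poses are not given: they have to be found in the camera images.
- jig: Fixed gluing jig: base 200 x 290 x 12 mm, origin on the table top, x level and roughly away from the robot, z up. A 170 mm wide plywood rest leans 30 degrees, top towards -x, behind the ring's lower face, ending 95 mm up the slope from the ring's foot: the ring's top 60 mm is free on both faces. A low lip holds its foot: draw it out up the slope, along (-0.5, 0, 0.866).
- jig_seat (a point): Where the ring's centre lies while it sits in the jig: (-0.006, -0.06, 0.094) in the jig's frame. Axes as the jig's.
- clamp (a joint): Swing clamp's angle, rad: within 0.1 of 0 at the start, blue arm 3 mm above the ring's rim; grows counter-clockwise seen from above, stop at 1.6; clear of the ring from 1.2. Friction 0.12 N m, stays where left. Arm: top 177 mm above the table, reaches 112 mm from the axis, towards -y of the jig at 0. Post: 38 mm thick, 162 mm high, deep-bored, at (-0.03, 0.085) in the jig's frame.
- t_handle (a point): Centre of the T-handle's bar, on the clamp's vertical axis, 215 mm above the table. Steel bar 90 mm long, 12 wide, 14 high, along this point's x axis; the point turns with the clamp (axes as the jig's at joint 0). It tops a 12 mm socket extension already seated on the nut at the bottom of the post's bore; turning it turns post and arm one to one.
- ring: Loose flat aluminium loudspeaker ring: 160 mm outside, 136 mm inside diameter (rim 12 mm wide), 10 mm thick, 0.13 to 0.22 kg. Origin at the centre of its lower face, z along its axis. At the start z points off the rest, up and away from the robot, x down the slope. To hang it, grip the rim across its thickness about 45 degrees round from its top, on the jig's -y side, leaving the top free.
- ring_center (a point): Centre of the ring, in the middle of its hole, half-way through its thickness. Axes as the ring's.
- hook: Fixed stand: base 130 x 120 x 14 mm, post 18 mm thick, top at 280 mm. Origin on the table top on the post's axis, z up. A red J-hook of round 12 mm bar points to -x of the stand (roughly to the robot): its low part is level from 30 to 66 mm in front of the post's axis, upper side at 266 mm; then it rises to a tip 88 mm in front whose top is at 286 mm.
- hook_seat (a point): Middle of the hook's low level part, on the upper side of the bar, 48 mm in front of the post's axis and 266 mm above the table. Axes as the stand's. A hanging ring has its centre 68 mm below this point and its axis along this point's x axis.
- spool: White solder spool, standing, 56 mm diameter, 50 mm high, origin under its centre. Bystander, next to the hook stand.
- jar: Amber glass jar, 56 mm diameter, 70 mm high, origin under its centre. Bystander, behind the hook stand.
- carton: Small cardboard valve carton 42 x 42 x 90 mm, standing, origin under its centre. Bystander, behind the jig.
- brush: Brush 180 mm long, lying; origin under its middle. Bystander, at the back.
- driver: Yellow-handled screwdriver 190 mm long, lying; origin under its middle. Bystander, at the front.
Not all that is in view belongs to the job. Of the things shaped like the ring, the aluminium one is meant.

How it is judged:
By the outcome, as a careful person would: the job done as asked, in the order asked, and still so for the second after the job is handed in, with the robot touching nothing.
It also fails if it takes over 67 s, if anything falls off the work surface, if the arm or the gripper's body presses on something with over 40 N, if the wrist force passes 120 N, or if a joint passes its speed limit or range.

## Working session

There is one attempt and no reset: what is moved stays moved. The work goes in short steps, Python scripts to look and compute and a tool call to move; the robot and the scene stay as the last step left them, time stands still between calls to the robot, and variables do not carry over. Pictures are saved under pics/ and viewed, at most 10 in all, crops included, and the job is handed in when it is done.

Besides the shell and the picture viewer there is one more tool, called after ">>>" by a JSON object that holds its "api" and its "payload", one argument or row to a line. play_rows: Moves the arm, as the interface text tells. Its arguments: {"type":"object","properties":{"rows":{"type":"array"},"grip":{"type":"number"},"squeeze":{"type":"number"}},"required":["rows"]}

```bash
ls; mkdir -p pics
python3 - <<'E'
from workcell import robot,cams
import cv2,numpy as np
for n in("side","top"):
    s=cams.snapshot(n);cv2.imwrite(f"pics/{n}0.png",s["frame"]);np.savez(f"{n}0.npz",**s)
    print(n,s["mtx"].round(1).tolist(),s["R"].round(3).tolist(),s["t"].round(3).tolist())
o=robot.get_obs();print(o)
E
```

```text
pics
side [[460.8, 0.0, 321.3], [0.0, 460.8, 242.5], [0.0, 0.0, 1.0]] [[-0.799, -0.601, 0.016], [-0.313, 0.393, -0.865], [0.514, -0.696, -0.502]] [0.472, 0.364, 0.686]
top [[542.7, 0.0, 321.1], [0.0, 542.7, 238.6], [0.0, 0.0, 1.0]] [[0.011, -1.0, -0.005], [-0.998, -0.011, -0.06], [0.06, 0.005, -0.998]] [-0.053, 0.606, 1.433]
{'t': 0.1, 'q': array([ 1.28978932,  0.68991135, -0.19451944,  1.56621737,  0.15729874,
        0.90250488, -0.21515171]), 'qvel': array([ 0.00015094, -0.00103492, -0.00124597, -0.0024578 , -0.00049698,
        0.00064642,  0.00143831]), 'joint_efforts': array([-1.85068253e-03, -5.28499818e+01, -1.27088808e+00, -1.53835416e+01,
       -5.25181345e-02,  2.01082032e-03,  1.89530192e-05]), 'ee_pos': array([ 0.19331247, -0.59378242,  0.24898923]), 'orientation': array([-8.03591425e-04,  9.87635678e-01,  1.56764428e-01, -1.87610063e-04]), 'force': array([-0.36817817, -0.6832783 , -0.71769436]), 'moment': array([-0.03173789,  0.02368218,  0.01867678]), 'grip_force': 0.0, 'grip_width': 0.08805866829488807}
```

View pics/side0.png

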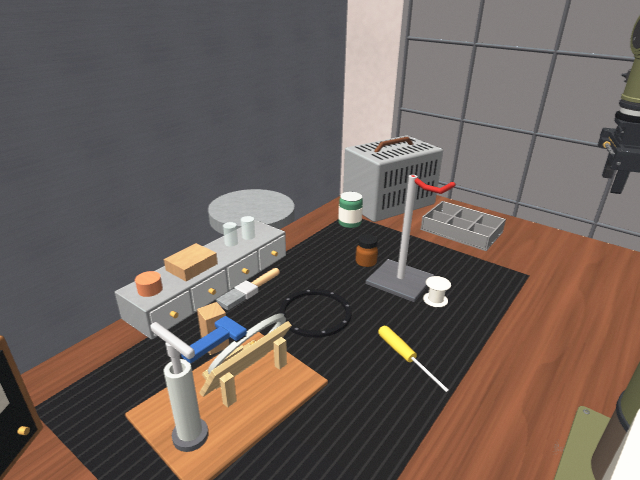

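View pics/top0.png

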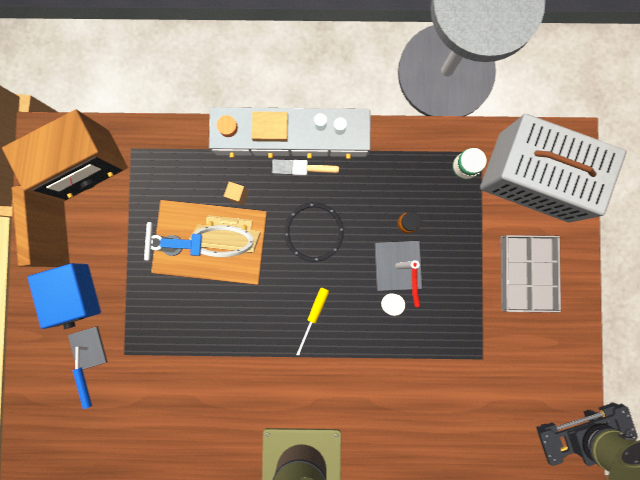

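Side view: the aluminium ring is in the jig at about (245,345), the blue arm at (212,340) and the T-handle at (172,340). The black ring lies flat at (317,312), and the red hook is at (435,187). 
Top view: the ring is at (222,241), the T-bar at (148,241), the black ring at (315,232) and the hook at (416,285). 
Possible mix-ups for the ring: aluminium in jig (222,241 top), black ring on the mat (315,232) and stool discs (447,70 / 488,20). I choose the aluminium one in the jig. For the T-handle, there is also the blue-handled tool at (82,385).

```bash
cat > h.py <<'E'
import numpy as np,cv2
def ld(n,k=0):
    d=np.load(f"{n}{k}.npz");return {a:d[a] for a in d.files}
def ray(s,p):
    d=s["R"].T@np.linalg.solve(s["mtx"],[p[0],p[1],1.]);return -s["R"].T@s["t"],d
def onz(s,p,z):
    c,d=ray(s,p);return c+d*(z-c[2])/d[2]
def proj(s,X):
    c=s["R"]@np.asarray(X,float)+s["t"];u=s["mtx"]@c;return u[:2]/u[2]
def tri(s1,p1,s2,p2):
    c1,d1=ray(s1,p1);c2,d2=ray(s2,p2)
    k=np.linalg.lstsq(np.c_[d1,-d2],c2-c1,rcond=None)[0]
    a,b=c1+k[0]*d1,c2+k[1]*d2;return (a+b)/2,np.linalg.norm(a-b)
E
python3 - <<'E'
from h import *
t=ld("top");s=ld("side");F=t["frame"];h=cv2.cvtColor(F,cv2.COLOR_BGR2HSV)
def big(m,roi):
    z=np.zeros_like(m);x0,y0,x1,y1=roi;z[y0:y1,x0:x1]=m[y0:y1,x0:x1]
    c,_=cv2.findContours(z,cv2.RETR_EXTERNAL,cv2.CHAIN_APPROX_NONE);return max(c,key=cv2.contourArea)
m=cv2.inRange(h,(5,90,90),(25,255,255))
c=big(m,(135,194,275,292));r=cv2.boxPoints(cv2.minAreaRect(c));print("jig",r.round(1).tolist(),cv2.minAreaRect(c))
P=np.array([onz(t,p,.012) for p in r]);print(P.round(4).tolist(),P.mean(0).round(4))
# hook base
m=cv2.inRange(F,(70,60,55),(125,120,120));c=big(m,(368,235,428,297));r=cv2.minAreaRect(c);b=cv2.boxPoints(r)
P=np.array([onz(t,p,.014) for p in b]);print("hookbase",r,P.round(4).tolist(),P.mean(0).round(4))
# red
m=cv2.inRange(h,(0,150,90),(5,255,255))|cv2.inRange(h,(174,150,90),(180,255,255));c=big(m,(400,250,430,320));r=cv2.minAreaRect(c);print("red",r,c[:,0].min(0),c[:,0].max(0))
P=np.array([onz(t,p,.27) for p in cv2.boxPoints(r)]);print(P.round(4).tolist())
a=cv2.resize(F[190:300,135:275],None,fx=4.2,fy=4.2,interpolation=3)[:,:588]
b=cv2.resize(s["frame"][300:460,120:340],None,fx=2.6,fy=2.6,interpolation=3)
d=cv2.resize(F[230:320,360:440],None,fx=2.6,fy=2.6,interpolation=3)
W=np.zeros((600,800,3),np.uint8)
a=cv2.resize(a,(420,330));W[:330,:420]=a
e=cv2.resize(F[230:320,370:440],None,fx=3.6,fy=3.6,interpolation=3);W[:324,430:430+252]=e
b=cv2.resize(s["frame"][310:450,140:300],(308,270));W[330:,:308]=b
g=cv2.resize(s["frame"][165:305,355:465],None,fx=1.92,fy=1.92);W[330:330+269,320:320+g.shape[1]]=g[:269]
cv2.imwrite("pics/crop1.png",W)
E
```

```text
jig [[150.39999389648438, 272.8999938964844], [158.39999389648438, 198.8000030517578], [266.70001220703125, 210.60000610351562], [258.6000061035156, 284.6000061035156]] ((208.5315399169922, 241.70997619628906), (108.92365264892578, 74.51760864257812), 6.2034478187561035)
[[0.51, 0.4097, 0.012], [0.7099, 0.394, 0.012], [0.6811, 0.1009, 0.012], [0.4819, 0.119, 0.012]] [0.5957 0.2559 0.012 ]
hookbase ((372.7937316894531, 263.90087890625), (17.703847885131836, 49.819671630859375), 10.407711029052734) [[0.4793, -0.1505, 0.014], [0.6104, -0.1737, 0.014], [0.6024, -0.2204, 0.014], [0.4714, -0.1969, 0.014]] [ 0.5409 -0.1854  0.014 ]
red ((414.6127624511719, 288.0362854003906), (38.394142150878906, 6.316054344177246), 84.64418029785156) [412 269] [419 307]
[[0.5262, -0.2434, 0.27], [0.5277, -0.2572, 0.27], [0.4442, -0.2651, 0.27], [0.4427, -0.2513, 0.27]]
```

View pics/crop1.png

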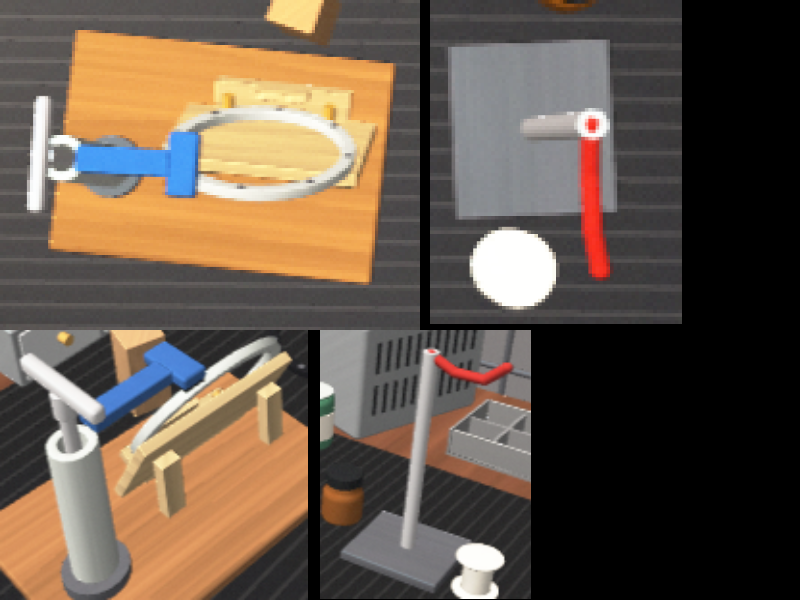

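Crop: it shows the aluminium ring in the jig, held by the blue arm, so the choice is right. In full-frame top pixels, the T-bar ends are near (149,222) and (147,260), the hook post top is near (415,264) and the hook tip is near (417,305).

Run:
```python
from h import *
t=ld("top");s=ld("side")
for n,a,b in(("post",(415,264.4),(412.8,176.5)),("tip",(417,305.5),(454,184.3)),("bar1",(149,222.3),(154.5,325.6)),("bar2",(147,260),(190.4,352.6))):
    print(n,tri(t,a,s,b))
print("bar z.222",onz(t,(149,222.3),.222),onz(t,(147,260),.222))
print("post .28",onz(t,(415,264.4),.28),"tip .284",onz(t,(417,305.5),.284))
# bar mask: light grey region left
F=t["frame"];h=cv2.cvtColor(F,cv2.COLOR_BGR2HSV)
m=cv2.inRange(h,(0,0,175),(180,40,255))
def comp(roi,mm=m):
    x0,y0,x1,y1=roi;z=np.zeros_like(mm);z[y0:y1,x0:x1]=mm[y0:y1,x0:x1];c,_=cv2.findContours(z,0,cv2.CHAIN_APPROX_NONE);return max(c,key=cv2.contourArea)
r=cv2.minAreaRect(comp((140,215,153,268)));print("barrect",r,[onz(t,p,.222).round(4).tolist() for p in cv2.boxPoints(r)],onz(t,r[0],.222))
c=comp((198,218,258,262),cv2.inRange(h,(0,0,130),(180,38,255)));print("ring",c[:,0].min(0),c[:,0].max(0))
# white spool
c=comp((375,288,410,320));print("spool",onz(t,cv2.minEnclosingCircle(c)[0],.05))
# predictions
yaw=np.deg2rad(-5.5);Rj=np.array([[np.cos(yaw),-np.sin(yaw),0],[np.sin(yaw),np.cos(yaw),0],[0,0,1]]);o=np.array([.5957,.2559,0])
C=o+Rj@[-.006,-.06,.094];X=Rj@[.5,0,-.866];Z=Rj@[.866,0,.5];Y=np.cross(Z,X)
print("C",C,"axis",o+Rj@[-.03,.085,.222])
a=np.linspace(0,2*np.pi,721)
for r,zz in((.08,.005),(.08,-.005),(.068,.005)):
    for S in(t,s):
        p=np.array([proj(S,C+Z*zz+r*(np.cos(q)*X+np.sin(q)*Y)) for q in a]);print(r,zz,p.min(0).round(1),p.max(0).round(1))
print("arm end top",proj(t,o+Rj@[-.03,.085-.112,.177]))
mb=cv2.inRange(h,(100,120,80),(125,255,255));c=comp((155,220,210,265),mb);print("blue",c[:,0].min(0),c[:,0].max(0),cv2.minAreaRect(c))
```

```text
post (array([ 0.53739456, -0.25365211,  0.27672906]), np.float64(0.0012544984375718183))
tip (array([ 0.44705834, -0.25788331,  0.28126624]), np.float64(0.001488032156611155))
bar1 (array([0.62790737, 0.35090987, 0.21650772]), np.float64(0.0006067336279343352))
bar2 (array([0.54211896, 0.35422239, 0.21731051]), np.float64(0.0036063400945208768))
bar z.222 [0.62763281 0.34937175 0.222     ] [0.54078334 0.35132529 0.222     ]
post .28 [ 0.53678502 -0.2533841   0.28      ] tip .284 [ 0.44791361 -0.25712043  0.284     ]
barrect ((148.22352600097656, 240.5941162109375), (6.979381561279297, 37.351200103759766), 4.39870548248291) [[0.5431, 0.3599, 0.222], [0.6289, 0.3559, 0.222], [0.6279, 0.3398, 0.222], [0.5421, 0.3438, 0.222]] [0.58540306 0.34987488 0.222     ]
ring [198 225] [252 256]
spool [ 0.43612864 -0.23395104  0.05      ]
C [0.58397688 0.1967513  0.094     ] axis [0.573985   0.34338405 0.222     ]
0.08 0.005 [192.4 229. ] [256.7 258.4]
0.08 0.005 [216.3 312.2] [291.7 372.3]
0.08 -0.005 [192.4 232.3] [256.5 262. ]
0.08 -0.005 [219.8 316.6] [295.1 377. ]
0.068 0.005 [197.3 231. ] [252. 256.]
0.068 0.005 [222.4 316.7] [286.3 367.7]
arm end top [203.54972302 251.50666738]
blue [160 234] [200 254] ((180.0, 244.0), (20.0, 40.0), 90.0)
```

```bash
cat >> h.py <<'E'
from scipy.spatial.transform import Rotation as Rn
def go(p,R=None):
    """print the row (tool axes, m / deg) from the measured pose to world pose p,R"""
    from workcell import robot
    o=robot.get_obs();q=o["orientation"];T=Rn.from_quat([q[1],q[2],q[3],q[0]])
    sh=T.as_matrix().T@(np.asarray(p)-o["ee_pos"])
    w=np.zeros(3) if R is None else (T.inv()*Rn.from_matrix(R)).as_rotvec(degrees=True)
    print("t",round(o["t"],2),"pos",o["ee_pos"].round(4),"row",sh.round(4).tolist(),w.round(2).tolist(),"q",o["q"].round(2),"F",o["force"].round(1))
def down(yaw):
    c,s=np.cos(np.deg2rad(yaw)),np.sin(np.deg2rad(yaw));return np.array([[c,s,0],[s,-c,0],[0,0,-1.]])
E
python3 - <<'E'
from h import *
go([.5,-.35,.4],down(-2.7))
go([.5855,.35,.36],down(-2.7))
E
```

```text
t 0.1 pos [ 0.1933 -0.5938  0.249 ] row [0.3671, -0.1371, -0.1508] [-0.09, 0.02, 20.74] q [ 1.29  0.69 -0.19  1.57  0.16  0.9  -0.22] F [-0.4 -0.7 -0.7]
t 0.1 pos [ 0.1933 -0.5938  0.249 ] row [0.6651, -0.7761, -0.1098] [-0.09, 0.02, 20.74] q [ 1.29  0.69 -0.19  1.57  0.16  0.9  -0.22] F [-0.4 -0.7 -0.7]
```

>>> {"api": "play_rows", "payload": {
  "rows": [
    [[0,0,-0.06,0,0,0],[0.05,-0.02,-0.12,0,0,0],[0.1,-0.04,-0.15,0,0,0],[0.367,-0.137,-0.151,0,0,20.7],[0.367,-0.137,-0.151,0,0,20.7],[0.367,-0.137,-0.151,0,0,20.7],[0.367,-0.137,-0.151,0,0,20.7],[0.367,-0.137,-0.151,0,0,20.7],[0.665,-0.776,-0.11,0,0,20.7],[0.665,-0.776,-0.11,0,0,20.7],[0.665,-0.776,-0.11,0,0,20.7],[0.665,-0.776,-0.11,0,0,20.7]]
  ],
  "grip": 1
}}

```text
t: 1.6
ee_pos: [0.5301, -0.1006, 0.3858]
orientation: [-0.0, 1.0, -0.023, -0.0]
force: [0.2, -0.2, 1.0]
grip_width: 0.0881
grip_force: 0.0
```

Run:
```python
from h import *
go([.5855,.35,.36],down(-2.7))
```

```text
t 1.6 pos [ 0.5301 -0.1006  0.3858] row [0.0344, -0.4527, 0.0258] [0.0, 0.03, 0.03] q [ 0.22  0.43 -0.18  1.62  0.08  1.1  -1.6 ] F [ 0.2 -0.2  1. ]
```

>>> {"api": "play_rows", "payload": {
  "rows": [
    [[0.034,-0.453,0.026,0,0,0],[0.034,-0.453,0.026,0,0,0],[0.034,-0.453,0.026,0,0,0],[0.034,-0.453,0.026,0,0,0],[0.034,-0.453,0.026,0,0,0],[0.034,-0.453,0.026,0,0,0],[0.034,-0.453,0.026,0,0,0],[0.034,-0.453,0.026,0,0,0],[0.034,-0.453,0.066,0,0,0],[0.034,-0.453,0.106,0,0,0],[0.034,-0.453,0.106,0,0,0],[0.034,-0.453,0.106,0,0,0]]
  ]
}}

```text
t: 3.1
ee_pos: [0.5863, 0.3481, 0.2818]
orientation: [-0.0, 1.0, -0.024, 0.001]
force: [-0.2, 0.1, 0.7]
grip_width: 0.0884
grip_force: 0.0
```

Run:
```python
from h import *
from workcell import cams
go([.5855,.35,.207],down(-2.7))
W=[]
for n in("top","side"):
    s=cams.snapshot(n);np.savez(f"{n}1.npz",**s);F=s["frame"]
    W.append(cv2.resize(F[170:290,100:260] if n=="top" else F[230:350,90:250],(400,300),interpolation=3))
cv2.imwrite("pics/c2.png",np.hstack(W))
```

```text
t 3.1 pos [0.5863 0.3481 0.2818] row [-0.0011, -0.0018, 0.0748] [-0.06, -0.11, -0.02] q [-0.51  0.74 -0.19  1.34  0.14  1.08 -2.34] F [-0.2  0.1  0.7]
```

View pics/c2.png

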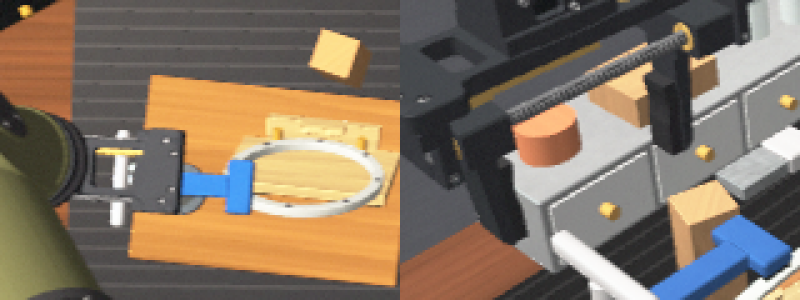

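The gripper straddles the T-bar: bar at (122,175) in the left crop, fingers on both sides. Next I descend, close and turn.

>>> {"api": "play_rows", "payload": {
  "rows": [
    [[-0.001,-0.002,0.04,0,0,0],[-0.001,-0.002,0.065,0,0,0],[-0.001,-0.002,0.075,0,0,0],[-0.001,-0.002,0.075,0,0,0]]
  ]
}}

```text
t: 3.7
ee_pos: [0.5849, 0.3505, 0.2059]
orientation: [-0.0, 1.0, -0.023, 0.0]
force: [0.6, 0.3, -0.1]
grip_width: 0.0884
grip_force: 0.0
```

>>> {"api": "play_rows", "payload": {
  "rows": [
    [[0,0,0,0,0,0],[0,0,0,0,0,0],[0,0,0,0,0,0],[0,0,0,0,0,0],[0,0,0,0,0,0],[0,0,0,0,0,0],[0,0,0,0,0,0],[0,0,0,0,0,0]]
  ],
  "grip": 0,
  "squeeze": 25
}}

```text
t: 4.7
ee_pos: [0.5845, 0.3534, 0.2052]
orientation: [-0.003, 1.0, -0.023, 0.001]
force: [2.0, 2.9, -2.1]
grip_width: 0.0116
grip_force: 25.0
```

>>> {"api": "play_rows", "payload": {
  "rows": [
    [[0,-0.003,0,0,0,-6],[0,-0.003,0,0,0,-13],[0,-0.003,0,0,0,-20],[0,-0.003,0,0,0,-27],[0,-0.003,0,0,0,-34],[0,-0.003,0,0,0,-41],[0,-0.003,0,0,0,-48],[0,-0.003,0,0,0,-55],[0,-0.003,0,0,0,-62],[0,-0.003,0,0,0,-69],[0,-0.003,0,0,0,-76],[0,-0.003,0,0,0,-82]]
  ]
}}

```text
t: 6.2
ee_pos: [0.5843, 0.3538, 0.2052]
orientation: [-0.0, 0.769, 0.64, 0.0]
force: [-0.8, 1.5, -0.6]
grip_width: 0.0109
grip_force: 25.1
```

>>> {"api": "play_rows", "payload": {
  "rows": [
    [[0,0,0,0,0,0],[0,0,0,0,0,0],[0,0,0,0,0,0]]
  ]
}}

```text
t: 6.58
ee_pos: [0.5843, 0.3538, 0.2052]
orientation: [-0.0, 0.77, 0.638, 0.0]
force: [-0.8, 2.5, -0.1]
grip_width: 0.0121
grip_force: 25.0
```

Run:
```python
from h import *
from workcell import cams,robot
print(robot.get_obs())
for n in("top","side"):
    s=cams.snapshot(n);np.savez(f"{n}2.npz",**s);F=s["frame"]
    h=cv2.cvtColor(F,cv2.COLOR_BGR2HSV);m=cv2.inRange(h,(100,120,80),(125,255,255))
    c,_=cv2.findContours(m,0,2)
    for k in c:
        if cv2.contourArea(k)>100:print(n,cv2.minAreaRect(k))
```

```text
{'t': 6.575, 'q': array([-0.33715765,  0.86515349, -0.56571979,  1.40274813,  0.49954787,
        1.01767307, -1.19352396]), 'qvel': array([-0.00193051,  0.00018731, -0.00173346,  0.00071741,  0.00161204,
        0.00286602,  0.00390713]), 'joint_efforts': array([ 1.60571035e+00, -5.90430593e+01, -5.58476463e+00, -1.49637660e+01,
        5.08843604e-01,  3.03000072e-01,  1.86760398e-02]), 'ee_pos': array([0.5843029 , 0.35380091, 0.20519587]), 'orientation': array([-2.32601219e-04,  7.69919592e-01,  6.38140862e-01,  8.95957291e-05]), 'force': array([-0.79717713,  2.50517048, -0.05876049]), 'moment': array([ 0.39911164,  0.15358666, -0.04482787]), 'grip_force': 25.001878053881228, 'grip_width': 0.012060505726113625}
top ((81.67865753173828, 387.9527282714844), (40.45945739746094, 8.899374961853027), 75.17352294921875)
top ((63.2115364074707, 293.94232177734375), (55.956298828125, 61.65718078613281), 74.74488067626953)
top ((159.88461303710938, 216.0769500732422), (21.376657485961914, 40.20380401611328), 11.309932708740234)
side ((142.09146118164062, 334.84796142578125), (27.877574920654297, 20.32333755493164), 46.97492980957031)
```

>>> {"api": "play_rows", "payload": {
  "rows": [
    [[0,0,0,0,0,0],[0,0,0,0,0,0],[0,0,0,0,0,0],[0,0,0,0,0,0],[0,0,-0.01,0,0,0],[0,0,-0.05,0,0,0],[0,0,-0.11,0,0,0],[0,0,-0.17,0,0,0],[0,0,-0.2,0,0,0]]
  ],
  "grip": 1
}}

```text
t: 7.8
ee_pos: [0.5849, 0.3543, 0.4103]
orientation: [-0.0, 0.77, 0.638, 0.003]
force: [0.6, -0.8, -1.2]
grip_width: 0.088
grip_force: 0.0
```

Run:
```python
from h import *
from workcell import cams
go([.45,-.05,.45],down(20))
for n in("top","side"):
    s=cams.snapshot(n);np.savez(f"{n}3.npz",**s)
t=ld("top",3);s=ld("side",3)
yaw=np.deg2rad(-5.5);Rj=np.array([[np.cos(yaw),-np.sin(yaw),0],[np.sin(yaw),np.cos(yaw),0],[0,0,1]])
X=Rj@[.5,0,-.866];Z=Rj@[.866,0,.5];Y=np.cross(Z,X);a=np.linspace(0,2*np.pi,361)
C=np.array([.5945,.2055,.094])
for S in(t,s):
    for r,zz in((.08,.005),(.08,-.005),(.068,.005)):
        p=np.array([proj(S,C+Z*zz+r*(np.cos(q)*X+np.sin(q)*Y)) for q in a]);print(r,zz,p.min(0).round(1),p.max(0).round(1))
    
A=cv2.resize(t["frame"][200:275,180:272],(400,326),interpolation=3);B=cv2.resize(s["frame"][305:385,195:293],(400,326),interpolation=3)
cv2.imwrite("pics/c3.png",np.hstack([A,B]))
```

```text
t 7.8 pos [0.5849 0.3543 0.4103] row [-0.4221, -0.0576, -0.0422] [0.04, -0.39, 59.33] q [-0.34  0.7  -0.62  1.1   0.39  1.44 -1.07] F [ 0.6 -0.8 -1.2]
0.08 0.005 [189. 225.] [253.3 254. ]
0.08 -0.005 [189.  228.4] [253.2 257.6]
0.068 0.005 [193.9 227. ] [248.6 251.6]
0.08 0.005 [208.  312.3] [284.  372.5]
0.08 -0.005 [211.5 316.8] [287.4 377.2]
0.068 0.005 [214.2 316.8] [278.6 367.9]
```

View pics/c3.png

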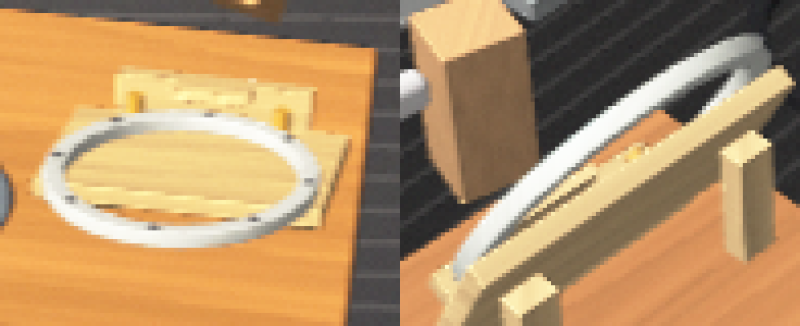

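The ring is now clear of the blue arm. The extents in the left crop (42–320, 110–248) match the predicted ring to about 1 px.

```bash
cat >> h.py <<'E'
def jig():
    y=np.deg2rad(-5.5);Rj=np.array([[np.cos(y),-np.sin(y),0],[np.sin(y),np.cos(y),0],[0,0,1]])
    C=np.array([.594,.205,.094]);u=Rj@[-.5,0,.866];n=Rj@[.866,0,.5];yj=Rj[:,1]
    o=np.sqrt(.5)*(u-yj);d=-o
    return C,u,n,o,np.c_[np.cross(n,d),n,d]
E
python3 - <<'E'
from h import *
C,u,n,o,R=jig()
print(R.round(3).tolist())
for r in(.25,.186,.066): print(r,C+o*r); go(C+o*r,R)
E
```

```text
[[-0.284, 0.862, 0.42], [0.738, -0.083, 0.67], [0.612, 0.5, -0.612]]
0.25 [0.48907528 0.0375088  0.24708862]
t 7.9 pos [0.5854 0.3549 0.4105] row [-0.3309, -0.0367, 0.1609] [-26.09, 44.91, -16.55] q [-0.34  0.7  -0.62  1.1   0.39  1.44 -1.08] F [-0.8 -0.1  0.7]
0.186 [0.51593601 0.08038655 0.20789793]
t 7.9 pos [0.5854 0.3549 0.4105] row [-0.284, -0.0185, 0.2005] [-26.09, 44.91, -16.55] q [-0.34  0.7  -0.62  1.1   0.39  1.44 -1.08] F [-0.8 -0.1  0.7]
0.066 [0.56629987 0.16078232 0.1344154 ]
t 7.9 pos [0.5854 0.3549 0.4105] row [-0.1962, 0.0157, 0.2748] [-26.09, 44.91, -16.55] q [-0.34  0.7  -0.62  1.1   0.39  1.44 -1.08] F [-0.8 -0.1  0.7]
```

>>> {"api": "play_rows", "payload": {
  "rows": [
    [[-0.06,-0.007,0,0,0,0],[-0.12,-0.013,0,-4,7,-2.5],[-0.18,-0.02,0,-8,14,-5],[-0.24,-0.026,0,-12,21,-7.5],[-0.29,-0.032,0.01,-16,28,-10],[-0.331,-0.037,0.04,-20,35,-12.5],[-0.331,-0.037,0.09,-23,40,-14.5],[-0.331,-0.037,0.14,-26.1,44.9,-16.5],[-0.331,-0.037,0.161,-26.1,44.9,-16.5],[-0.331,-0.037,0.161,-26.1,44.9,-16.5],[-0.331,-0.037,0.161,-26.1,44.9,-16.5]]
  ],
  "grip": 0.6
}}

```text
t: 9.28
ee_pos: [0.4743, 0.0333, 0.2515]
orientation: [-0.089, 0.597, 0.688, 0.403]
force: [-0.7, -0.3, -0.0]
grip_width: 0.053
grip_force: 0.0
```

Run:
```python
from h import *
C,u,n,o,R=jig()
for r in(.25,.12,.066): go(C+o*r,R)
```

```text
t 9.28 pos [0.4743 0.0333 0.2515] row [-0.0035, 0.0111, 0.0111] [-4.28, 1.03, -0.38] q [ 1.05  0.98 -1.31  2.29  1.17  0.17 -0.86] F [-0.7 -0.3 -0. ]
t 9.28 pos [0.4743 0.0333 0.2515] row [-0.0012, 0.0208, 0.1407] [-4.28, 1.03, -0.38] q [ 1.05  0.98 -1.31  2.29  1.17  0.17 -0.86] F [-0.7 -0.3 -0. ]
t 9.28 pos [0.4743 0.0333 0.2515] row [-0.0002, 0.0248, 0.1945] [-4.28, 1.03, -0.38] q [ 1.05  0.98 -1.31  2.29  1.17  0.17 -0.86] F [-0.7 -0.3 -0. ]
```

>>> {"api": "play_rows", "payload": {
  "rows": [
    [[-0.002,0.01,0.03,-2,0.5,0],[-0.001,0.018,0.06,-4.3,1,-0.4],[-0.001,0.02,0.09,-4.3,1,-0.4],[-0.001,0.02,0.09,-4.3,1,-0.4],[-0.001,0.02,0.09,-4.3,1,-0.4]]
  ]
}}

```text
t: 9.9
ee_pos: [0.5248, 0.0923, 0.2007]
orientation: [-0.072, 0.593, 0.674, 0.435]
force: [0.3, 0.1, 0.9]
grip_width: 0.053
grip_force: 0.0
```

Run:
```python
from h import *
C,u,n,o,R=jig()
for r in(.12,.066): go(C+o*r,R)
```

```text
t 9.9 pos [0.5248 0.0923 0.2007] row [-0.0019, -0.0031, 0.0499] [-0.05, -0.1, 0.01] q [ 0.9   1.25 -1.44  2.29  2.04  0.46 -1.68] F [0.3 0.1 0.9]
t 9.9 pos [0.5248 0.0923 0.2007] row [-0.002, -0.003, 0.1039] [-0.05, -0.1, 0.01] q [ 0.9   1.25 -1.44  2.29  2.04  0.46 -1.68] F [0.3 0.1 0.9]
```

>>> {"api": "play_rows", "payload": {
  "rows": [
    [[-0.002,-0.003,0.02,0,0,0],[-0.002,-0.003,0.035,0,0,0],[-0.002,-0.003,0.05,0,0,0],[-0.002,-0.003,0.065,0,0,0],[-0.002,-0.003,0.08,0,0,0],[-0.002,-0.003,0.095,0,0,0],[-0.002,-0.003,0.104,0,0,0],[-0.002,-0.003,0.104,0,0,0]]
  ]
}}

```text
t: 10.9
ee_pos: [0.5676, 0.1602, 0.135]
orientation: [-0.071, 0.594, 0.674, 0.435]
force: [1.2, -0.3, 0.1]
grip_width: 0.0526
grip_force: 0.0
```

Run:
```python
from h import *
from workcell import cams
C,u,n,o,R=jig()
go(C+o*.066,R)
for k in("top","side"):
    s=cams.snapshot(k);np.savez(f"{k}4.npz",**s)
t=ld("top",4);s=ld("side",4)
print(proj(t,C+o*.066),proj(s,C+o*.066))
A=cv2.resize(t["frame"][190:300,180:315],(400,326),interpolation=3);B=cv2.resize(s["frame"][260:390,195:355],(400,326),interpolation=3)
cv2.imwrite("pics/c4.png",np.hstack([A,B]))
```

```text
t 10.9 pos [0.5676 0.1602 0.135 ] row [0.0004, -0.0014, 0.0002] [0.06, 0.02, 0.08] q [ 0.72  1.44 -1.43  2.22  2.22  0.63 -1.75] F [ 1.2 -0.3  0.1]
[236.32136208 251.21869851] [277.71839789 319.77673509]
```

View pics/c4.png

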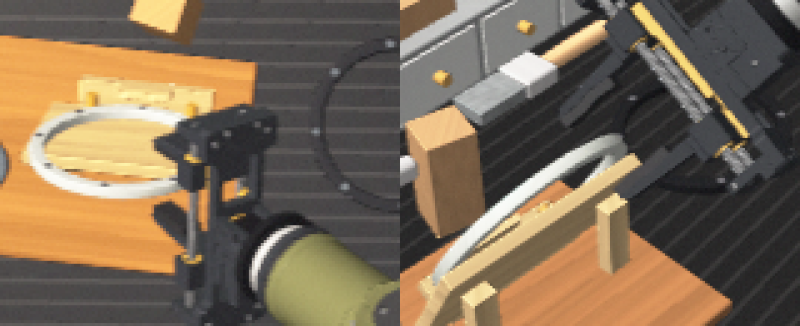

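The fingers straddle the rim: in the left crop the ring's right side at (185,150) lies between the fingertips at (165,145) and (170,215). I close firmly.

>>> {"api": "play_rows", "payload": {
  "rows": [
    [[0,0,0,0,0,0],[0,0,0,0,0,0],[0,0,0,0,0,0],[0,0,0,0,0,0],[0,0,0,0,0,0],[0,0,0,0,0,0],[0,0,0,0,0,0]]
  ],
  "grip": 0,
  "squeeze": 50
}}

```text
t: 11.88
ee_pos: [0.5675, 0.1597, 0.1354]
orientation: [-0.07, 0.594, 0.674, 0.435]
force: [-0.0, -1.5, 1.2]
grip_width: 0.009
grip_force: 50.0
```

Run:
```python
from h import *
from workcell import robot
C,u,n,o,R=jig()
p=robot.get_obs()["ee_pos"]
go(p+.06*u,R);go(p+.12*u,R)
```

```text
t 11.88 pos [0.5675 0.1597 0.1354] row [0.0424, 0.0001, -0.0425] [0.09, 0.05, 0.1] q [ 0.72  1.44 -1.43  2.22  2.22  0.63 -1.75] F [-0.  -1.5  1.2]
t 11.88 pos [0.5675 0.1597 0.1354] row [0.0848, 0.0003, -0.0849] [0.09, 0.05, 0.1] q [ 0.72  1.44 -1.43  2.22  2.22  0.63 -1.75] F [-0.  -1.5  1.2]
```

>>> {"api": "play_rows", "payload": {
  "rows": [
    [[0.005,0,-0.005,0,0,0],[0.013,0,-0.013,0,0,0],[0.022,0,-0.022,0,0,0],[0.031,0,-0.031,0,0,0],[0.04,0,-0.04,0,0,0],[0.05,0,-0.05,0,0,0],[0.06,0,-0.06,0,0,0],[0.07,0,-0.07,0,0,0],[0.08,0,-0.08,0,0,0],[0.09,0,-0.09,0,0,0],[0.1,0,-0.1,0,0,0],[0.1,0,-0.1,0,0,0]]
  ]
}}

```text
t: 13.38
ee_pos: [0.4962, 0.1668, 0.2587]
orientation: [-0.07, 0.593, 0.674, 0.435]
force: [-0.6, 0.2, -1.0]
grip_width: 0.0091
grip_force: 50.0
```

Run:
```python
from h import *
C,u,n,o,R=jig()
y=np.deg2rad(2.4);hx=np.array([np.cos(y),np.sin(y),0]);hy=np.array([-np.sin(y),np.cos(y),0]);z=np.array([0,0,1.])
oh=np.sqrt(.5)*(z-hy);Rh=np.c_[np.cross(hx,-oh),hx,-oh]
S=np.array([.537,-.2535,.266])-.048*hx
print("seat",S)
for dx,dz in((-.10,-.033),(-.10,-.033+.0)):
    Pc=S+dx*hx+z*dz; print(Pc,Pc+oh*.066); go(Pc+oh*.066,Rh)
```

```text
seat [ 0.4890421  -0.25551003  0.266     ]
[ 0.38912982 -0.2596976   0.233     ] [ 0.39108412 -0.30632571  0.27966905]
t 13.38 pos [0.4962 0.1668 0.2587] row [-0.3065, -0.0416, -0.3737] [26.74, 2.17, 15.97] q [ 0.74  1.07 -1.46  2.39  2.27  0.52 -2.16] F [-0.6  0.2 -1. ]
[ 0.38912982 -0.2596976   0.233     ] [ 0.39108412 -0.30632571  0.27966905]
t 13.38 pos [0.4962 0.1668 0.2587] row [-0.3065, -0.0416, -0.3737] [26.74, 2.17, 15.97] q [ 0.74  1.07 -1.46  2.39  2.27  0.52 -2.16] F [-0.6  0.2 -1. ]
```

```bash
cat >> h.py <<'E'
def hook():
    y=np.deg2rad(2.4);hx=np.array([np.cos(y),np.sin(y),0]);hy=np.array([-np.sin(y),np.cos(y),0]);z=np.array([0,0,1.])
    oh=np.sqrt(.5)*(z-hy);return np.array([.537,-.2535,.266])-.048*hx,hx,hy,oh,np.c_[np.cross(hx,-oh),hx,-oh]
E
python3 - <<'E'
from h import *
S,hx,hy,oh,Rh=hook()
go([.47,.03,.32],Rh);go([.43,-.12,.32],Rh);go([.39,-.306,.29],Rh)
E
```

```text
t 13.38 pos [0.4962 0.1668 0.2587] row [-0.0562, 0.0194, -0.1401] [26.74, 2.17, 15.97] q [ 0.74  1.07 -1.46  2.39  2.27  0.52 -2.16] F [-0.6  0.2 -1. ]
t 13.38 pos [0.4962 0.1668 0.2587] row [-0.1555, -0.0029, -0.2573] [26.74, 2.17, 15.97] q [ 0.74  1.07 -1.46  2.39  2.27  0.52 -2.16] F [-0.6  0.2 -1. ]
t 13.38 pos [0.4962 0.1668 0.2587] row [-0.2997, -0.0374, -0.3803] [26.74, 2.17, 15.97] q [ 0.74  1.07 -1.46  2.39  2.27  0.52 -2.16] F [-0.6  0.2 -1. ]
```

>>> {"api": "play_rows", "payload": {
  "rows": [
    [[-0.018,0.006,-0.046,4,0.3,2],[-0.037,0.013,-0.092,8,0.6,5],[-0.056,0.019,-0.14,13,1,8],[-0.09,0.012,-0.18,18,1.5,11],[-0.122,0.005,-0.218,23,2,14],[-0.155,-0.003,-0.257,26.7,2.2,16],[-0.155,-0.003,-0.257,26.7,2.2,16],[-0.155,-0.003,-0.257,26.7,2.2,16]]
  ]
}}

```text
t: 14.38
ee_pos: [0.4528, -0.0797, 0.2938]
orientation: [-0.258, 0.645, 0.668, 0.266]
force: [0.4, -0.1, -4.3]
grip_width: 0.0091
grip_force: 50.0
```

Run:
```python
from h import *
S,hx,hy,oh,Rh=hook()
go([.43,-.12,.32],Rh);go([.39,-.306,.28],Rh)
```

```text
t 14.38 pos [ 0.4528 -0.0797  0.2938] row [-0.0104, -0.0232, -0.0467] [1.52, 1.55, 0.24] q [ 1.18  1.04 -1.42  1.83  0.31  1.01 -0.19] F [ 0.4 -0.1 -4.3]
t 14.38 pos [ 0.4528 -0.0797  0.2938] row [-0.1715, -0.069, -0.1456] [1.52, 1.55, 0.24] q [ 1.18  1.04 -1.42  1.83  0.31  1.01 -0.19] F [ 0.4 -0.1 -4.3]
```

Run:
```python
from h import *
S,hx,hy,oh,Rh=hook()
go([.41,-.1,.37],Rh);go([.39,-.306,.37],Rh);go([.39,-.306,.29],Rh)
```

```text
t 14.38 pos [ 0.4528 -0.0797  0.2938] row [0.0391, -0.0416, -0.0692] [1.52, 1.55, 0.24] q [ 1.18  1.04 -1.42  1.83  0.31  1.01 -0.19] F [ 0.4 -0.1 -4.3]
t 14.38 pos [ 0.4528 -0.0797  0.2938] row [-0.1096, -0.067, -0.2109] [1.52, 1.55, 0.24] q [ 1.18  1.04 -1.42  1.83  0.31  1.01 -0.19] F [ 0.4 -0.1 -4.3]
t 14.38 pos [ 0.4528 -0.0797  0.2938] row [-0.1646, -0.0688, -0.1528] [1.52, 1.55, 0.24] q [ 1.18  1.04 -1.42  1.83  0.31  1.01 -0.19] F [ 0.4 -0.1 -4.3]
```

>>> {"api": "play_rows", "payload": {
  "rows": [
    [[0.013,-0.014,-0.023,0.5,0.5,0],[0.026,-0.028,-0.046,1,1,0],[0.039,-0.042,-0.069,1.5,1.5,0.2],[0.005,-0.048,-0.1,1.5,1.5,0.2],[-0.025,-0.053,-0.13,1.5,1.5,0.2],[-0.055,-0.058,-0.16,1.5,1.5,0.2],[-0.085,-0.063,-0.19,1.5,1.5,0.2],[-0.11,-0.067,-0.211,1.5,1.5,0.2],[-0.11,-0.067,-0.211,1.5,1.5,0.2],[-0.11,-0.067,-0.211,1.5,1.5,0.2],[-0.11,-0.067,-0.211,1.5,1.5,0.2]]
  ]
}}

```text
t: 15.75
ee_pos: [0.3898, -0.3042, 0.3699]
orientation: [-0.273, 0.641, 0.667, 0.265]
force: [0.2, -0.2, -1.8]
grip_width: 0.0093
grip_force: 50.0
```

Run:
```python
from h import *
from workcell import cams
S,hx,hy,oh,Rh=hook()
go([.39,-.306,.37],Rh);go([.39,-.306,.29],Rh)
for k in("top","side"):
    s=cams.snapshot(k);np.savez(f"{k}5.npz",**s)
t=ld("top",5);s=ld("side",5)
A=cv2.resize(t["frame"][220:380,340:500],(400,400),interpolation=3);B=cv2.resize(s["frame"][80:280,355:555],(400,400),interpolation=3)
cv2.imwrite("pics/c5.png",np.hstack([A,B]))
```

```text
t 15.75 pos [ 0.3898 -0.3042  0.3699] row [-0.0012, 0.0001, -0.0013] [0.24, 0.3, -0.03] q [ 1.41  1.03 -1.39  1.39  0.23  1.62  0.14] F [ 0.2 -0.2 -1.8]
t 15.75 pos [ 0.3898 -0.3042  0.3699] row [-0.0574, -0.0001, 0.0555] [0.24, 0.3, -0.03] q [ 1.41  1.03 -1.39  1.39  0.23  1.62  0.14] F [ 0.2 -0.2 -1.8]
```

View pics/c5.png

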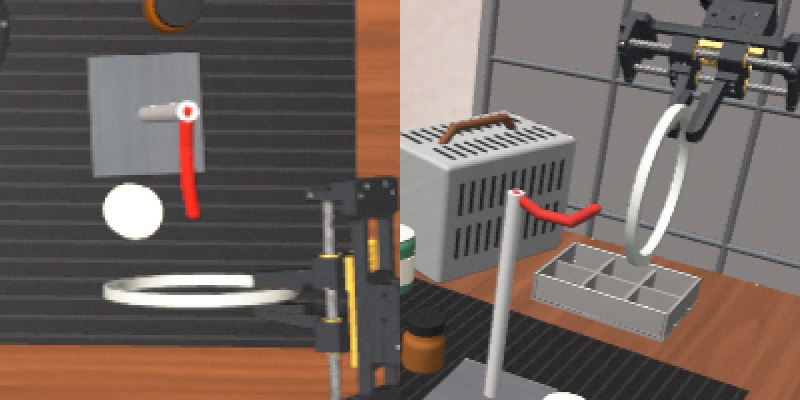

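The ring is held near vertical in front of the hook. In the left crop its left edge is at (102,290) and the hook tip at (193,212); in the right crop its bottom is at about (638,263). I check its real position in the hand.

Run:
```python
from h import *
t=ld("top",5);s=ld("side",5);S,hx,hy,oh,Rh=hook()
from workcell import robot
o=robot.get_obs();q=o["orientation"];T=Rn.from_quat([q[1],q[2],q[3],q[0]]).as_matrix();n=T[:,1];C=o["ee_pos"]+T[:,2]*.066
print("C",C,"n",n)
e1=np.cross(n,[0,0,1.]);e1/=np.linalg.norm(e1);e2=np.cross(e1,n);a=np.linspace(0,2*np.pi,361)
for nm,I in(("top",t),("side",s)):
    p=np.vstack([[proj(I,C+n*w+.08*(np.cos(b)*e1+np.sin(b)*e2)) for b in a] for w in(-.005,.005)])
    print(nm,"pred",p.min(0).round(1),p.max(0).round(1))
    h=cv2.cvtColor(I["frame"],cv2.COLOR_BGR2HSV)
    m=cv2.inRange(h,(0,0,150),(180,45,255));x0,y0,x1,y1=(375,325,465,350) if nm=="top" else (462,130,502,216)
    z=np.zeros_like(m);z[y0:y1,x0:x1]=m[y0:y1,x0:x1];c=max(cv2.findContours(z,0,2)[0],key=cv2.contourArea)
    print("obs",c[:,0].min(0),c[:,0].max(0))
    # silhouette leftmost / bottom points
    k=c[:,0]; print("left",k[k[:,0].argmin()],"bottom",k[k[:,1].argmax()],"pred left",p[p[:,0].argmin()].round(1),"bottom",p[p[:,1].argmax()].round(1))
```

```text
C [ 0.38818189 -0.25821925  0.32294229] n [0.99928005 0.0378528  0.00255928]
top pred [382.1 328.8] [460.4 343.2]
obs [381 330] [456 342]
left [381 334] bottom [401 342] pred left [382.1 333.6] bottom [420.2 343.2]
side pred [467.2 130.1] [502.9 212.1]
obs [467 132] [497 197]
left [467 188] bottom [469 197] pred left [467.2 200.5] bottom [475.9 212.1]
```

Run:
```python
from h import *
from workcell import robot
S,hx,hy,oh,Rh=hook();p=robot.get_obs()["ee_pos"]
a=p+np.array([0,-.001,-.088]);go(a,Rh);go(a+.05*hx,Rh);go(a+.101*hx-.001*hy,Rh)
```

```text
t 15.85 pos [ 0.3898 -0.3046  0.3699] row [-0.0626, -0.0003, 0.0619] [0.27, 0.32, -0.06] q [ 1.41  1.03 -1.39  1.39  0.23  1.62  0.14] F [ 0.3  0.4 -1.6]
t 15.85 pos [ 0.3898 -0.3046  0.3699] row [-0.0625, 0.0497, 0.0621] [0.27, 0.32, -0.06] q [ 1.41  1.03 -1.39  1.39  0.23  1.62  0.14] F [ 0.3  0.4 -1.6]
t 15.85 pos [ 0.3898 -0.3046  0.3699] row [-0.0632, 0.1007, 0.0616] [0.27, 0.32, -0.06] q [ 1.41  1.03 -1.39  1.39  0.23  1.62  0.14] F [ 0.3  0.4 -1.6]
```

>>> {"api": "play_rows", "payload": {
  "rows": [
    [[-0.02,0,0.02,0.3,0.3,0],[-0.042,0,0.042,0.3,0.3,0],[-0.063,0,0.062,0.3,0.3,0],[-0.063,0,0.062,0.3,0.3,0],[-0.063,0.015,0.062,0.3,0.3,0],[-0.063,0.03,0.062,0.3,0.3,0],[-0.063,0.045,0.062,0.3,0.3,0],[-0.063,0.06,0.062,0.3,0.3,0],[-0.063,0.075,0.062,0.3,0.3,0],[-0.063,0.09,0.062,0.3,0.3,0],[-0.063,0.101,0.062,0.3,0.3,0],[-0.063,0.101,0.062,0.3,0.3,0]]
  ]
}}

```text
t: 17.35
ee_pos: [0.4918, -0.3024, 0.2816]
orientation: [-0.276, 0.64, 0.666, 0.265]
force: [-0.4, 0.2, -2.1]
grip_width: 0.0093
grip_force: 50.0
```

Run:
```python
from h import *
from workcell import cams,robot
S,hx,hy,oh,Rh=hook()
p=robot.get_obs()["ee_pos"]
go(p,Rh);go(p-[0,0,.03],Rh);print("tcp target",S-[0,0,.068]+oh*.066)
for k in("top","side"):
    s=cams.snapshot(k);np.savez(f"{k}6.npz",**s)
t=ld("top",6);s=ld("side",6)
A=cv2.resize(t["frame"][220:350,350:480],(400,400),interpolation=3);B=cv2.resize(s["frame"][130:270,375:515],(400,400),interpolation=3)
cv2.imwrite("pics/c6.png",np.hstack([A,B]))
```

```text
t 17.35 pos [ 0.4918 -0.3024  0.2816] row [0.0, 0.0, 0.0] [0.02, -0.02, -0.09] q [ 1.22  1.17 -1.3   1.24  0.32  1.56  0.14] F [-0.4  0.2 -2.1]
t 17.35 pos [ 0.4918 -0.3024  0.2816] row [-0.0212, 0.0, 0.0212] [0.02, -0.02, -0.09] q [ 1.22  1.17 -1.3   1.24  0.32  1.56  0.14] F [-0.4  0.2 -2.1]
tcp target [ 0.4909964  -0.30213814  0.24466905]
```

View pics/c6.png

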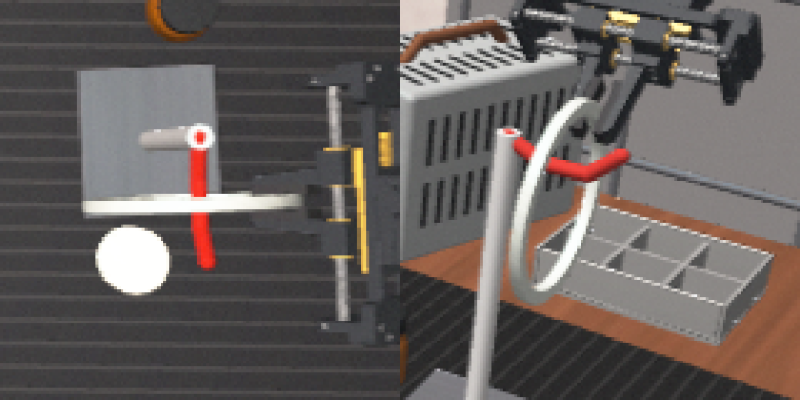

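The hook passes through the ring: bar at (200,205) in the left crop, and the ring around the bar at (585,165) in the right. Next I lower.

>>> {"api": "play_rows", "payload": {
  "rows": [
    [[-0.006,0,0.006,0,0,0],[-0.012,0,0.012,0,0,0],[-0.018,0,0.018,0,0,0],[-0.022,0,0.022,0,0,0],[-0.0235,0,0.0235,0,0,0],[-0.0235,0,0.0235,0,0,0]]
  ]
}}

```text
t: 18.2
ee_pos: [0.4911, -0.3029, 0.2483]
orientation: [-0.276, 0.64, 0.666, 0.265]
force: [0.3, 0.5, -1.1]
grip_width: 0.0092
grip_force: 50.0
```

>>> {"api": "play_rows", "payload": {
  "rows": [
    [[-0.001,0,0.001,0,0,0],[-0.002,0,0.002,0,0,0],[-0.002,0,0.002,0,0,0]]
  ]
}}

```text
t: 18.58
ee_pos: [0.4913, -0.3027, 0.2462]
orientation: [-0.276, 0.64, 0.666, 0.265]
force: [0.1, -0.1, 1.9]
grip_width: 0.0091
grip_force: 50.0
```

>>> {"api": "play_rows", "payload": {
  "rows": [
    [[0,0,0,0,0,0],[0,0,0,0,0,0],[0,0,0,0,0,0],[0,0,0,0,0,0]]
  ],
  "squeeze": 5
}}

```text
t: 19.08
ee_pos: [0.4912, -0.3027, 0.2458]
orientation: [-0.276, 0.64, 0.666, 0.265]
force: [0.5, 2.2, 1.2]
grip_width: 0.0098
grip_force: 5.0
```

>>> {"api": "play_rows", "payload": {
  "rows": [
    [[0,0,0,0,0,0],[0,0,0,0,0,0],[0,0,0,0,0,0],[0,0,0,0,0,0],[0,0,0,0,0,0],[0,0,0,0,0,0],[0,0,0,0,0,0],[0,0,0,0,0,0]]
  ],
  "grip": 0.45
}}

```text
t: 20.08
ee_pos: [0.491, -0.3029, 0.2455]
orientation: [-0.276, 0.64, 0.666, 0.265]
force: [0.6, -0.6, -0.5]
grip_width: 0.0395
grip_force: 0.0
```

Run:
```python
from h import *
from workcell import cams
for k in("top","side"):
    s=cams.snapshot(k);np.savez(f"{k}7.npz",**s)
t=ld("top",7);s=ld("side",7)
A=cv2.resize(t["frame"][220:350,350:480],(400,400),interpolation=3);B=cv2.resize(s["frame"][130:270,375:515],(400,400),interpolation=3)
cv2.imwrite("pics/c7.png",np.hstack([A,B]))
```

```text
(no output)
```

View pics/c7.png

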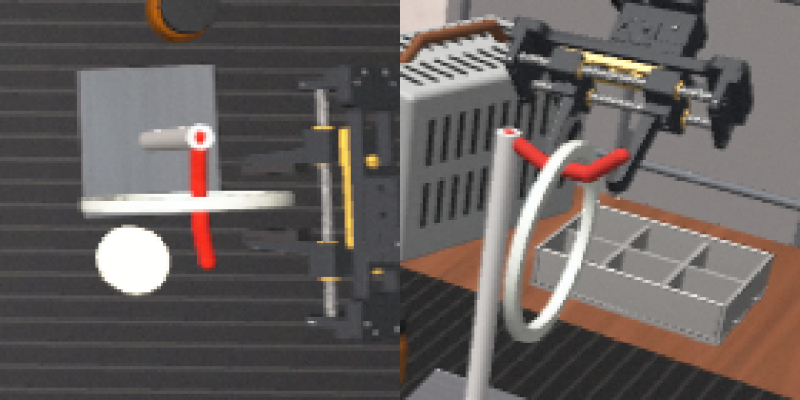

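The ring hangs free on the hook's low part (crop: (198,205) and (575,160)), with the fingers clear on both sides. Now I withdraw along the fingers.

>>> {"api": "play_rows", "payload": {
  "rows": [
    [[0,0,-0.01,0,0,0],[0,0,-0.025,0,0,0],[0,0,-0.04,0,0,0],[0,0,-0.06,0,0,0],[0,0,-0.09,0,0,0],[0,0,-0.12,0,0,0],[0,0,-0.15,0,0,0],[0,0,-0.15,0,0,0],[0,0,-0.15,0,0,0],[0,0,-0.15,0,0,0],[0,0,-0.15,0,0,0],[0,0,-0.15,0,0,0]]
  ]
}}

```text
t: 21.68
ee_pos: [0.4952, -0.4088, 0.3513]
orientation: [-0.277, 0.64, 0.666, 0.265]
force: [0.5, -0.9, -0.0]
grip_width: 0.0399
grip_force: 0.0
```

>>> {"api": "play_rows", "payload": {
  "rows": [
    [[0,0,0,0,0,0],[0,0,0,0,0,0],[0,0,0,0,0,0],[0,0,0,0,0,0],[0,0,0,0,0,0],[0,0,0,0,0,0],[0,0,0,0,0,0],[0,0,0,0,0,0],[0,0,0,0,0,0],[0,0,0,0,0,0],[0,0,0,0,0,0],[0,0,0,0,0,0]]
  ]
}}

```text
t: 23.18
ee_pos: [0.4953, -0.409, 0.3516]
orientation: [-0.276, 0.64, 0.666, 0.265]
force: [1.2, -0.5, -0.3]
grip_width: 0.0397
grip_force: 0.0
```

Run:
```python
from h import *
from workcell import cams,robot
print(robot.get_obs()["t"],robot.get_obs()["ee_pos"])
f=[cams.snapshot("side")["frame"] for _ in range(2)]
t=cams.snapshot("top")["frame"];print("diff",cv2.absdiff(f[0],f[1]).max())
cv2.imwrite("pics/c8.png",np.hstack([cv2.resize(t[130:370,100:500],(400,240)),cv2.resize(f[1],(400,300))[:240]]))
# ring centre / hook in top view
S,hx,hy,oh,Rh=hook();T=ld("top");C=S-[0,0,.068]
h=cv2.cvtColor(t,cv2.COLOR_BGR2HSV);m=cv2.inRange(h,(0,0,150),(180,50,255));z=np.zeros_like(m);z[278:292,372:460]=m[278:292,372:460]
k=np.vstack(cv2.findContours(z,0,2)[0])[:,0];print("ring obs",k.min(0),k.max(0))
a=np.linspace(0,6.283,361);p=np.vstack([[proj(T,C+hx*w+.08*(np.cos(b)*hy+np.sin(b)*np.array([0,0,1]))) for b in a] for w in(-.005,.005)]);print("pred",p.min(0),p.max(0))
```

```text
23.175 [ 0.49533688 -0.40897504  0.3515591 ]
diff 14
ring obs [376 282] [443 289]
pred [375.3697267  281.98801468] [445.30496674 289.08766466]
```

View pics/c8.png

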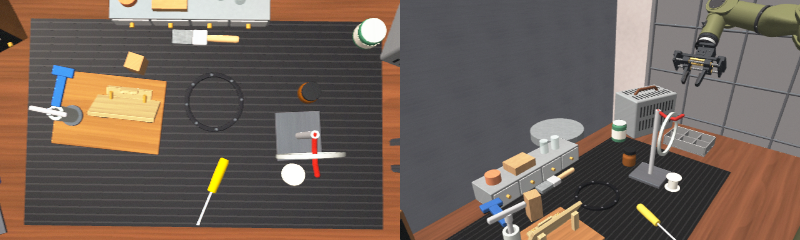

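The ring hangs at the seat (about (312,155) left), the clamp is open and the bystanders are in place. I let any swing die out, then hand in.

>>> {"api": "play_rows", "payload": {
  "rows": [
    [[0,0,0,0,0,0],[0,0,0,0,0,0],[0,0,0,0,0,0],[0,0,0,0,0,0],[0,0,0,0,0,0],[0,0,0,0,0,0],[0,0,0,0,0,0],[0,0,0,0,0,0],[0,0,0,0,0,0],[0,0,0,0,0,0],[0,0,0,0,0,0],[0,0,0,0,0,0]]
  ]
}}

```text
t: 24.82
ee_pos: [0.4954, -0.4089, 0.3516]
orientation: [-0.276, 0.64, 0.666, 0.265]
force: [-0.2, -0.5, 0.7]
grip_width: 0.0396
grip_force: 0.0
```

>>> {"api": "play_rows", "payload": {
  "rows": [
    [[0,0,0,0,0,0],[0,0,0,0,0,0],[0,0,0,0,0,0],[0,0,0,0,0,0],[0,0,0,0,0,0],[0,0,0,0,0,0],[0,0,0,0,0,0],[0,0,0,0,0,0],[0,0,0,0,0,0],[0,0,0,0,0,0],[0,0,0,0,0,0],[0,0,0,0,0,0]]
  ]
}}

```text
t: 26.32
ee_pos: [0.4953, -0.409, 0.3516]
orientation: [-0.276, 0.64, 0.666, 0.265]
force: [0.2, 0.8, 0.3]
grip_width: 0.0393
grip_force: 0.0
```

Run:
```python
from workcell import cams,workorder
import cv2
f=[cams.snapshot("side")["frame"] for _ in range(6)]
for g in f[1:]:
    d=cv2.absdiff(f[0],g)
    print(d[150:270,400:480].max(),d.max())
print(workorder.close_job())
```

```text
10 13
9 12
9 15
8 13
10 13
the job is handed in; nothing more can be done
None
```

The job is handed in at about 27 s: the clamp is open by about 82°, and the aluminium ring hangs still and centred in the hook's low part. The gripper is clear, and the bystanders looked unmoved in the last picture; the judging result was not shown.

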